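Hang the condiment caddy back in its slotted rack and return the salt

TASK

Hang the condiment caddy back on the slotted rack: feel its four hook tabs into the two upper rows of slots, press it flat against the panel and then down until it is fully home and the spring clip has snapped out over its top edge. Do not force it: the panel is thin and sits a few millimetres off centre, so find the slots with a light touch. Then take the salt shaker from the row in front of the toaster and stand it upright in one of the caddy's two bays, let go of everything, and leave the other things where they are.

Things in the scene. Friction and masses are not known exactly. Their poses are not given: they have to be found in the camera images.
- rack: Slotted rack, fixed. Dark foot 150x224x9 mm and two dark posts (162 mm tall) carry an upright bare-metal panel, 4 mm thick, 196 mm wide, z 30 to 160 mm. Origin: on the worktop below the panel's front face, midway between the posts; x points through the panel to its back (front face: x = 0), z up. Two columns of slots at y = -55 and +55 mm; 15 mm free behind them. The foot reaches to x = -98 mm.
- hung_place (a point): Fixed to the rack at x = -42, y = 0, z = 75 mm in its frame (axes as the rack's): where the caddy's origin is when fully hung on a centred panel. BEWARE: the panel is screwed on through long holes up to 7 mm off centre, left or right (along y); rack poses do not show it: feel or look for the slots. Heights and front face are true. It stays put under 90 N sideways, but bends over 45 N (all contacts summed).
- upper_slots (a point): Fixed to the rack at x = 0, y = 0, z = 123 mm in its frame: front face, level with the bottoms of the upper row of slots, midway between the columns (but for the panel's offset). Three rows, bottoms at z = 123, 89 and 55 mm; each slot is 8 mm wide, 23 mm tall, cut right through.
- clip (a joint): Spring clip in the middle of the panel: steel nose 30 mm wide, z 138.5 to 146.5 mm, 7 mm out of the front face. Value in m: 0 = sprung out, grows as it is pushed in (stop 0.009); spring 4 N at 0, 7.5 N at 0.007. The back plate pushes it in while the caddy is pressed on at its raised height; it springs out over the plate's top edge, locking the caddy, when the caddy is all the way down.
- caddy: Condiment caddy, bare metal tray with a wooden handle board, loose, about 0.36 kg. Tray 84 (x) x 170 (y) mm, floor 4 mm thick, front and side rims 22 mm high, back plate 62 mm high. Origin: centre of its underside; x points to its back, z up. Rear face of the back plate: x = 42 mm. At rest it may be 1 to 2 mm loose on the panel.
- caddy_tabs (a point): On the caddy at x = 52, y = 0, z = 48 mm: rear end of the four hook tabs, level with the upper necks' undersides. Tabs at y = -55 and +55 mm, 5 mm thick; necks 8 mm high, undersides at z = 14 and 48 mm; noses (4 mm thick, sloping) hang 9 mm below. They enter the slots 9.5 to 14 mm above the hung height; pressed flat, the noses pass down behind the panel with 2.5 mm play at their tips, 1 mm when home.
- caddy_grip (a point): On the caddy at x = -4, y = 0, z = 36 mm: middle of the pale wooden handle board, to grip from above. Board 12 mm thick (y); grip part x -31 to +23 mm, rounded top at z = 52 mm; below z = 28 mm it runs the whole depth. The caddy's centre of mass lies within 10 mm of it in x, at y = 0.
- caddy_bay_left (a point): On the caddy at x = 0, y = +44, z = 4 mm: floor of the bay at its +y side, middle. Bay 76 mm wide (y), 76 mm deep (x), rim 22 mm high.
- caddy_bay_right (a point): The same at y = -44 mm: floor of the bay at its -y side.
- salt_shaker: Salt shaker: round glass body with a grey cap, no label; 44 mm across up to z = 70 mm, cap 34 mm across, 90 mm tall, 0.1 kg, loose, standing in a row with two spice jars in front of the toaster, about 95 mm apart (not the fixed one at the back of the worktop); origin at the centre of its underside, z up.
- spice_jar_a: Bystander, not to be moved: round spice jar with a red cap and a green label, 45 mm across, 106 mm tall, in the row in front of the toaster; origin at the centre of its underside.
- spice_jar_b: Bystander, not to be moved: round spice jar with a red cap and a red label, 45 mm across, 106 mm tall, in the row in front of the toaster; origin at the centre of its underside.
- mug_espresso: Bystander, not to be moved: small pale espresso mug, 58 mm across, 87 mm over the handle, 53 mm tall, between caddy and rack; origin at the centre of its underside.

How it is judged:
By the outcome, as a careful person would: the job done as asked, in the order asked, and still so for the second after the job is handed in, with the robot touching nothing.
It also fails if it takes over 72 s, if anything falls off the work surface, if the arm or the gripper's body presses on something with over 40 N, if the wrist force passes 120 N, or if a joint passes its speed limit or range.

ROBOT

A 7-joint arm with a two-finger parallel gripper is mounted at the origin on a cart in front of the work surface, level with it; the furniture and walls round the work are solid. World frame = base frame: x ahead of the robot, y to its left, z up, the work surface at z = 0. Lengths are in m, angles in rad, forces in N, time in s.
With the tool pointing down it reaches from about 0.4 to 0.875 m from the base axis. Payload 19.3 kg.
Tool frame: the origin (TCP) lies midway between the tips of the shut fingers; the grasp point (between the pads) lies 19 mm behind it; z points along the fingers, y is the line along which they close (so a half turn about z gives the same grasp; the last joint's range is limited). The gripper opens to 85 mm and grips with 20 to 120 N. Pads are 22 mm wide; open, the fingers measure 114 mm over their backs; the gripper's body (76 mm by 85 mm) begins 54 mm behind the grasp point. The pads swing forward as they close: fully open they stand 13 mm farther back than shut.
Start: joints at [-1.19, 0.521, -0.036, 1.599, 0.021, 1.021, -0.113], TCP at [0.272, 0.563, 0.231] pointing down, gripper open.
Joint ranges: [-2.91, 2.91], [-0.3, 2.13], [-1.5, 1.42], [0.17, 2.43], [-1.26, 4.41], [0.16, 1.93], [-2.52, 2.52]. Speed limits (rad/s): [1.89, 1.89, 2.39, 2.39, 3.01, 3.01, 3.01].

INTERFACE

Orientations are given as [roll, pitch, yaw] about the fixed x, y, z axes, in that order (R = Rz(yaw) Ry(pitch) Rx(roll)).
In Python, from workcell import bot gives the robot as it stands.
- The arm moves only by the tool move_arm, never from a script. Its argument "series" is a list of rows, each a list of 3 entries, a list of its own where there are three numbers: the shift along the tool's x, y, z in cm, then the turn, a rotation vector about the tool's x, y, z in rad, then the opening in per cent of the stroke, from 0 (shut) to 100 (fully open). A call has 1 to 20 rows; each row is the pose to reach, as a shift and turn from the pose commanded when the call began, along the tool's axes at that moment; what a row does not reach only later rows make up. A row lasts 1/12 s, in which the tool goes at most 41.7 mm and 7.16 degrees, less where a joint would pass 70% of its speed; a pose out of reach is approached as far as the arm can. A call with a gripper value outside its range is refused whole. The fingers move at their own pace and stop on an object; "squeeze" is the grip in N (left out, the last holds). Time passes only in rows, so rows that repeat a pose let the fingers close. It gives the time, the measured TCP pose, the force, the opening and the grip force at its end, in the units of the state.
- bot.observe(): the state, without advancing time (a new reading comes with each control period).
- bot.grab_frame(name): name is "scene" or "top" or "wrist"; returns (picture, depth): 384x512x3 uint8, red, green, blue; 384x512 float32, m along the optical axis (not along the pixel's ray), 0 where there is no reading.
- bot.camera_params(name): a dict with "fovy" (degrees; the focal length in pixels is half the picture's height over the tangent of half this angle, whatever the lens; pixels are square), "cx", "cy" (the principal point, pixels), "R" (3x3) and "t" (3): a world point X has camera coordinates R X + t; the wrist camera has in their place "tool_from_camera" (4x4, takes a point from camera to tool coordinates, whose origin is the TCP and whose axes are the flange's). Camera axes: x right, y down, z forward; pixel columns grow to the right and rows downward; lengths in m; the calibration is good to about 2 mm. A picture is of the moment at which its call begins: read the wrist's pose just before it. camera_params takes no time and is no camera call.
- bot.job_done(): hands the job in; it is judged then, once.
Trained networks look in the newest picture that a camera, given by its name, has taken for a name from the list of things; names that differ only in an ending like _2 or _b are one class to them, and where a whole thing is asked for, a point or a joint stands for the part that bears it (a point fixed in the world has none). Each returns a list of dicts, best first, with "conf" (0 to 1); they miss things now and then, are a little off and sometimes report something else, mostly with a low value. They report only what shows in the picture. A call takes as long as a camera call.
- bot.find_in(camera, thing): "bbox" ([left, top, right, bottom] in pixels, round what is visible of it).
- bot.trace(camera, thing): "mask" (384x512 bool, what is visible of it) and "bbox" ([left, top, right, bottom] in pixels, round what is visible of it).
The state is a dict: "clock": time; "qpos": joint angles; "qd": joint speeds; "joint_efforts": joint torques, N m; "position": TCP position; "tool_rot": TCP orientation; "force": force on the tool from outside, world axes, zero at the start; "moment": the same for the moment, N m; "grip_width": finger opening in m; "finger_force": force on a finger pad.
Only numpy, scipy, OpenCV 4.12 (cv2) and the standard library are available. Lean on these libraries where they do the work, as an engineer would, in place of code of your own. Each camera call takes 0.05 s, during which the arm holds its last target. There are 200 camera calls.

## Working session

There is one attempt and no reset: what is moved stays moved. The work goes in short steps, Python scripts to look and compute and a tool call to move; the robot and the scene stay as the last step left them, time stands still between calls to the robot, and variables do not carry over. Pictures are saved under pics/ and viewed, at most 13 in all, crops included, and the job is handed in when it is done.

Besides the shell and the picture viewer there is one more tool, called as name([rows], argument=value, ...), one row to a line, values as JSON. move_arm: Moves the arm, as the interface text tells. Its arguments: {"type":"object","properties":{"series":{"type":"array"},"squeeze":{"type":"number"}},"required":["series"]}

```bash
mkdir -p pics; ls; python3 - <<'E'
from workcell import bot
import cv2,numpy as np
s=bot.observe();print({k:np.round(v,3).tolist() for k,v in s.items()})
for n in("scene","top"):
    p,d=bot.grab_frame(n);np.savez(f'{n}.npz',p=p,d=d)
    cv2.imwrite(f'pics/{n}0.png',cv2.resize(p[:,:,::-1],(768,576)))
    c=bot.camera_params(n);print(n,c)
    for t in("caddy","rack","salt_shaker","spice_jar_a","mug_espresso"):
        print(t,[(r['conf'],np.round(r['bbox']).tolist()) for r in bot.find_in(n,t)[:4]])
print(bot.camera_params("wrist"))
E
```

```text
pics
{'clock': 0.0, 'qpos': [-1.19, 0.522, -0.036, 1.6, 0.021, 1.021, -0.113], 'qd': [-0.0, 0.0, 0.0, 0.001, -0.0, -0.0, -0.002], 'joint_efforts': [-0.001, -92.712, 1.98, -36.993, 0.018, 0.008, 0.0], 'position': [0.272, 0.562, 0.231], 'tool_rot': [-3.14, 0.0, 2.691], 'force': [0.294, 0.854, 0.686], 'moment': [0.028, 0.036, 0.018], 'finger_force': 0.0, 'grip_width': 0.085}
scene {'fovy': 57.633967432398755, 'cx': 256.1051118854483, 'cy': 188.85904392473853, 'R': array([[ 0.81203574, -0.58359224,  0.00424826],
       [-0.40557808, -0.56954341, -0.71493127],
       [ 0.41964791,  0.57882674, -0.69918183]]), 't': array([-0.41170912,  0.3372924 ,  0.63206044])}
caddy [(0.8, [242.0, 218.0, 321.0, 308.0]), (0.61, [198.0, 190.0, 233.0, 221.0])]
rack [(0.84, [186.0, 111.0, 274.0, 204.0]), (0.69, [246.0, 220.0, 318.0, 304.0])]
salt_shaker []
spice_jar_a [(0.84, [324.0, 224.0, 354.0, 265.0]), (0.8, [276.0, 177.0, 297.0, 215.0]), (0.33, [185.0, 108.0, 273.0, 202.0])]
mug_espresso [(0.77, [197.0, 189.0, 231.0, 219.0])]
top {'fovy': 48.36275712148075, 'cx': 251.96082343385285, 'cy': 194.0525653068
[... 304 characters left out ...]
58.0, 365.0, 182.0])]
rack []
salt_shaker [(0.57, [300.0, 163.0, 319.0, 180.0])]
spice_jar_a [(0.81, [336.0, 159.0, 368.0, 181.0]), (0.57, [262.0, 156.0, 276.0, 182.0])]
mug_espresso [(0.72, [221.0, 221.0, 251.0, 252.0]), (0.5, [300.0, 162.0, 320.0, 178.0])]
{'fovy': 60.79614561440711, 'cx': 254.18158539372587, 'cy': 190.01250189312165, 'tool_from_camera': array([[-2.32524509e-05, -9.57475829e-01, -2.88513495e-01,
         7.20745368e-02],
       [ 9.99999575e-01, -2.88311354e-04,  8.76211046e-04,
         2.67961792e-04],
       [-9.22132614e-04, -2.88513352e-01,  9.57475428e-01,
        -1.43392095e-01],
       [ 0.00000000e+00,  0.00000000e+00,  0.00000000e+00,
         1.00000000e+00]])}
```

View pics/scene0.png

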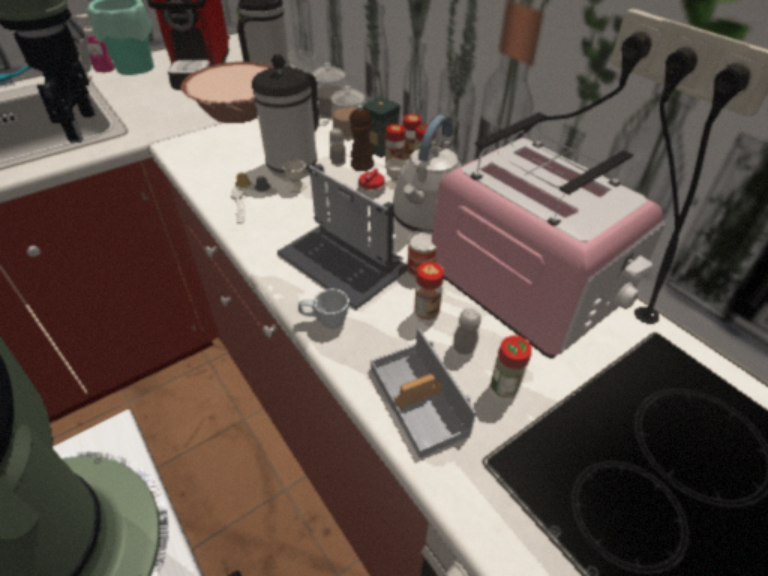

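View pics/top0.png

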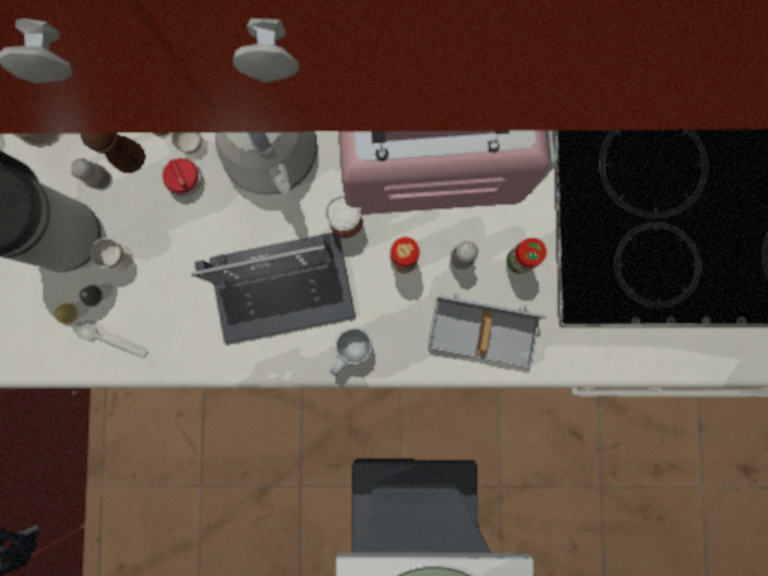

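The scene shows the caddy (px ~420,395), the mug (~330,308) and the rack (~340,240) with its panel facing the robot. The jar/shaker/jar row is at ~(430,290), (467,330) and (512,365). In the top view the caddy is at (485,333), the rack at (275,290) and the shaker at (465,253). Next I'll measure positions.

```bash
cat > h.py <<'E'
import numpy as np,cv2
from workcell import bot
from scipy.spatial.transform import Rotation as Ro
def cloud(n,d,cp=None,st=None):
    cp=cp or bot.camera_params(n);h,w=d.shape
    f=h/2/np.tan(np.radians(cp['fovy'])/2)
    v,u=np.mgrid[:h,:w]
    P=np.stack([(u-cp['cx'])/f*d,(v-cp['cy'])/f*d,d],-1)
    if n!='wrist': X=(P-cp['t'])@cp['R']
    else:
        T=cp['tool_from_camera'];X=P@T[:3,:3].T+T[:3,3]
        X=X@Ro.from_euler('xyz',st['tool_rot']).as_matrix().T+st['position']
    X[d<=0]=np.nan
    return X
def rect(q):
    (c,s,a)=cv2.minAreaRect((q*1000).astype(np.float32));return np.round(c,1),np.round(s,1),round(a,1)
E
python3 - <<'E'
from h import *
for n in('top','scene'):
    z=np.load(n+'.npz');X=cloud(n,z['d']);p=z['p'].astype(int)
    sc=1.5
    def reg(a,b,c,d,lo,hi):
        R=X[int(b/sc):int(d/sc),int(a/sc):int(c/sc)].reshape(-1,3);C=p[int(b/sc):int(d/sc),int(a/sc):int(c/sc)].reshape(-1,3)
        k=(R[:,2]>lo)&(R[:,2]<hi);return R[k],C[k]
    B=dict(top=dict(rack=(190,228,360,348),cad=(424,290,550,375),salt=(450,238,480,272),mug=(328,325,376,378),ja=(500,232,548,276),jb=(388,235,420,272)),
           scene=dict(rack=(275,165,405,300),cad=(365,335,475,455),salt=(450,305,483,356),mug=(296,285,352,330),ja=(490,335,533,398),jb=(413,262,444,320)))[n]
    r,c=reg(*B['rack'],.004,.02);print(n,'foot',rect(r[:,:2]),len(r),np.median(r[:,2]))
    for lo,hi in((.03,.15),(.15,.17)):
        r,c=reg(*B['rack'],lo,hi);print(' panel',rect(r[:,:2]),len(r),np.percentile(r[:,2],98))
        l=cv2.fitLine((r[:,:2]*1000).astype(np.float32),cv2.DIST_HUBER,0,.01,.01).ravel();print('  line',np.round(l,3))
    r,c=reg(*B['cad'],.004,.08);print(' caddy',rect(r[:,:2]),len(r))
    w=(c[:,0]>c[:,2]+40);q=r[w];print('  board',rect(q[:,:2]),len(q),np.percentile(q[:,2],95))
    q=r[r[:,2]>.054];print('  plate',len(q)and(rect(q[:,:2]),len(q)))
    for o in('salt','mug','ja','jb'):
        r,c=reg(*B[o],.02,.12);hi=np.percentile(r[:,2],97);q=r[r[:,2]>hi-.012];print(' ',o,'top',round(hi,3),np.round(q.mean(0),3),rect(q[:,:2])[:2])
E
```

```text
top foot (array([584.8, 262.6]), array([196.8, 279. ]), 0.1) 4251 0.008591675357555395
 panel (array([581. , 240.9]), array([192.8, 236.3]), 1.2) 931 0.1482836098546631
  line [ 2.00000e-01 -9.80000e-01  6.07553e+02  2.62518e+02]
 panel (array([614.9, 264.9]), array([ 20.5, 199.1]), 11.5) 362 0.16367169626638103
  line [ 1.98000e-01 -9.80000e-01  6.09829e+02  2.63549e+02]
 caddy (array([514. , -85.8]), array([200.6, 129. ]), 90.0) 1422
  board (array([508.7, -80.2]), array([12.2, 72.1]), 78.7) 140 0.05323503820028129
  plate ((array([522.2, -82.2]), array([168.3,  73.9]), 78.8), 155)
  salt top 0.089 [ 0.632 -0.047  0.084] (array([632.8, -47.3]), array([31.5, 31.5]))
  mug top 0.054 [0.476 0.141 0.05 ] (array([482.7, 140.6]), array([57.3, 78. ]))
  ja top 0.108 [ 0.628 -0.142  0.105] (array([ 628.2, -142.7]), array([42.6, 42.9]))
  jb top 0.109 [0.63  0.05  0.106] (array([630.8,  50.4]), array([41.3, 43.8]))
scene foot (array([647.7, 340.6]), array([454.9, 277.7]), 64.0) 2322 0.009479991338049552
 panel (array([606.5, 323.4]), array([449.5, 294.9]), 54.0) 2429 0.14701763659227549
  line [9.00000e-03 1.00000e+00 6.16760e+02 2.52669e+02]
 panel (array([617.2, 261.7]), array([ 22.5, 199.7]), 11.1) 288 0.16262123723078054
  line [ 2.01000e-01 -9.80000e-01  6.11837e+02  2.53337e+02]
 caddy (array([548.9, -90.5]), array([172.4, 163.4]), 78.9) 2860
  board (array([506.8, -82.9]), array([12.8, 69. ]), 80.4) 190 0.053241524370316706
  plate ((array([550.7, -91.6]), array([145.4,  81.6]), 47.4), 216)
  salt top 0.089 [ 0.632 -0.053  0.085] (array([633.3, -49.8]), array([28.1, 32.9]))
  mug top 0.054 [0.483 0.133 0.049] (array([484.7, 136. ]), array([57.9, 77.1]))
  ja top 0.108 [ 0.628 -0.148  0.105] (array([ 629.7, -146.2]), array([43.7, 44.5]))
  jb top 0.108 [0.63  0.044 0.105] (array([632.1,  47. ]), array([43.5, 43.4]))
```

```bash
cat >> h.py <<'E'
def rel(pos,R,st=None):
    st=st or bot.observe();R0=Ro.from_euler('xyz',st['tool_rot']).as_matrix()
    s=R0.T@(np.array(pos)-st['position'])*100;w=Ro.from_matrix(R0.T@R).as_rotvec()
    print('shift cm',np.round(s,2).tolist(),'rotvec',np.round(w,4).tolist(),'rows>=',round(max(np.linalg.norm(s)/4.17,np.degrees(np.linalg.norm(w))/7.16),1))
def down(yaw,tilt=0):  # yaw (deg) of frame whose +x is away from camera; tilt leans view forward
    return Ro.from_euler('z',yaw,degrees=True).as_matrix()@np.array([[-1,0,0],[0,1,0],[0,0,-1]])@Ro.from_euler('y',-tilt,degrees=True).as_matrix()
def frame(yaw,o,p):
    return Ro.from_euler('z',yaw,degrees=True).apply(p)+np.array(o)
E
python3 - <<'E'
from h import *
R=down(11.4,28);print(np.round(R,2))
rel(frame(11.4,[.611,.262,0],[-.08,0,.238]),R)
E
```

```text
[[-0.87 -0.2   0.46]
 [-0.17  0.98  0.09]
 [-0.47  0.   -0.88]]
shift cm [-37.21, -17.14, -0.67] rotvec [-0.1588, -0.4712, -0.6366] rows>= 9.8
```

move_arm([
  [[-37.2,-17.1,-0.7],[-0.159,-0.471,-0.637],100],
  [[-37.2,-17.1,-0.7],[-0.159,-0.471,-0.637],100],
  [[-37.2,-17.1,-0.7],[-0.159,-0.471,-0.637],100],
  [[-37.2,-17.1,-0.7],[-0.159,-0.471,-0.637],100],
  [[-37.2,-17.1,-0.7],[-0.159,-0.471,-0.637],100],
  [[-37.2,-17.1,-0.7],[-0.159,-0.471,-0.637],100],
  [[-37.2,-17.1,-0.7],[-0.159,-0.471,-0.637],100],
  [[-37.2,-17.1,-0.7],[-0.159,-0.471,-0.637],100],
  [[-37.2,-17.1,-0.7],[-0.159,-0.471,-0.637],100],
  [[-37.2,-17.1,-0.7],[-0.159,-0.471,-0.637],100],
  [[-37.2,-17.1,-0.7],[-0.159,-0.471,-0.637],100],
  [[-37.2,-17.1,-0.7],[-0.159,-0.471,-0.637],100],
  [[-37.2,-17.1,-0.7],[-0.159,-0.471,-0.637],100],
])

```text
clock: 1.68
position: [0.5325, 0.2468, 0.2383]
tool_rot: [3.141, 0.489, -2.943]
force: [-1.0, 0.3, 0.3]
grip_width: 0.0853
finger_force: 0.0
```

```bash
python3 - <<'E'
from h import *
st=bot.observe();print(st['clock'],np.round(st['position'],3),np.round(st['tool_rot'],3))
p,d=bot.grab_frame('wrist');np.savez('w1.npz',p=p,d=d,pos=st['position'],rot=st['tool_rot'])
cv2.imwrite('pics/w1.png',cv2.resize(p[:,:,::-1],(800,600)))
E
```

```text
1.6833 [0.532 0.247 0.238] [ 3.141  0.489 -2.943]
```

View pics/w1.png

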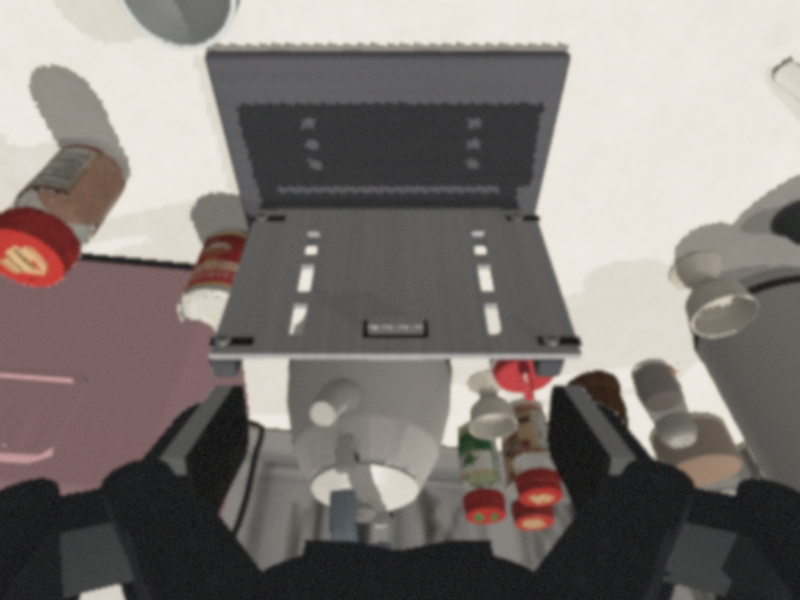

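The wrist view shows the panel head-on. Its slots appear as bright patches at px ~(298,318), (305,278), (492,318) and (485,278), with the clip at (395,328). I'll project them onto the panel plane.

```bash
cat > rk.py <<'E'
from h import *
z=np.load('w1.npz');st=dict(position=z['pos'],tool_rot=z['rot']);p=z['p'].astype(int);d=z['d']
X=cloud('wrist',d,st=st)
s=.64
m=np.zeros(d.shape,bool);m[int(215*s):int(345*s),int(255*s):int(540*s)]=1
# panel plane
g=p.sum(-1)
k=m&(g<np.percentile(g[m],85))&(X[...,2]>.045)&(X[...,2]<.155)
r=X[k]
l=None
for i in range(5):
    c=r.mean(0);u,sv,vt=np.linalg.svd(r-c,full_matrices=False);n=vt[2];n=n*np.sign(n[0]);e=(r-c)@n;r=r[abs(e)<max(2.5*e.std(),.001)]
print('plane n',n.round(3),'yaw',np.degrees(np.arctan2(n[1],n[0])).round(2),'rms',e.std().round(5),c.round(4),len(r))
yaw=np.degrees(np.arctan2(n[1],n[0]))
nh=np.array([n[0],n[1],0]);nh/=np.linalg.norm(nh);yh=np.array([-nh[1],nh[0],0])
# ray dirs
one=cloud('wrist',np.ones_like(d),st=st);T=bot.camera_params('wrist')['tool_from_camera']
C=Ro.from_euler('xyz',st['tool_rot']).as_matrix()@T[:3,3]+st['position']
D=one-C;t=((c-C)@n)/(D@n);Q=C+D*t[...,None]
b=(m&(g>np.percentile(g[m],50)+110)).astype(np.uint8)
nc,lab,stt,cen=cv2.connectedComponentsWithStats(b)
for i in range(1,nc):
    if stt[i,4]<12: continue
    w=g[lab==i].astype(float);q=Q[lab==i]-c
    yy=q@yh;zz=Q[lab==i][:,2];print(cen[i].round(1),stt[i,2:].tolist(),'y',(yy.mean()*1000).round(1),'w',((np.percentile(yy,95)-np.percentile(yy,5))*1000).round(1),'z',(zz.min()*1000).round(1),(zz.max()*1000).round(1))
    
foot=X[(X[...,2]>.004)&(X[...,2]<.014)];f=np.stack([(foot-c)@nh,(foot-c)@yh],-1);f=f[(f[:,0]>-.1)&(f[:,0]<0)&(abs(f[:,1])<.13)]
print('foot y',np.percentile(f[:,1],[.5,99.5]).round(4),'x',np.percentile(f[:,0],.5).round(4),'z',np.median(foot[:,2]).round(4))
E
python3 rk.py
```

```text
plane n [0.98  0.199 0.002] yaw 11.46 rms 0.00046 [0.6113 0.2611 0.1038] 11404
[200.4 149.4] [8, 4, 29] y -54.9 w 7.0 z 55.6 60.7
[305.5 149.4] [8, 4, 30] y 54.9 w 7.1 z 55.8 60.9
[198.8 159.9] [9, 7, 56] y -54.5 w 7.3 z 70.6 80.1
[307.  159.9] [9, 7, 55] y 54.5 w 7.4 z 70.8 80.3
[195.4 177.8] [11, 18, 159] y -54.6 w 7.6 z 89.2 113.1
[310.2 177.5] [11, 18, 161] y 54.5 w 7.8 z 89.4 113.3
[190.1 202.2] [12, 20, 146] y -55.2 w 7.1 z 123.5 146.3
[314.9 203.8] [11, 21, 185] y 54.4 w 7.3 z 123.7 147.6
[239.2 209.1] [5, 3, 12] y -11.7 w 3.0 z 140.6 142.9
foot y [-0.1142  0.1053] x -0.0979 z 0.0102
```

```bash
python3 - <<'E'
from h import *
rel(frame(-11.3,[.508,-.081,0],[-.004,0,.14]),down(-11.3))
E
```

```text
shift cm [12.8, -31.57, 4.31] rotvec [0.0977, 0.4818, 0.3898] rows>= 8.2
```

move_arm([
  [[12.8,-31.6,4.3],[0.098,0.482,0.39],60],
  [[12.8,-31.6,4.3],[0.098,0.482,0.39],60],
  [[12.8,-31.6,4.3],[0.098,0.482,0.39],60],
  [[12.8,-31.6,4.3],[0.098,0.482,0.39],60],
  [[12.8,-31.6,4.3],[0.098,0.482,0.39],60],
  [[12.8,-31.6,4.3],[0.098,0.482,0.39],60],
  [[12.8,-31.6,4.3],[0.098,0.482,0.39],60],
  [[12.8,-31.6,4.3],[0.098,0.482,0.39],60],
  [[12.8,-31.6,4.3],[0.098,0.482,0.39],60],
  [[12.8,-31.6,4.3],[0.098,0.482,0.39],60],
  [[12.8,-31.6,4.3],[0.098,0.482,0.39],60],
])

```text
clock: 2.65
position: [0.5039, -0.0815, 0.1397]
tool_rot: [-3.141, -0.001, 2.943]
force: [-0.2, 1.5, 0.3]
grip_width: 0.0513
finger_force: 0.0
```

```bash
python3 - <<'E'
from h import *
st=bot.observe();print(st['clock'],np.round(st['position'],3),np.round(st['tool_rot'],3),np.round(st['force'],1))
p,d=bot.grab_frame('wrist');np.savez('w2.npz',p=p,d=d,pos=st['position'],rot=st['tool_rot'])
cv2.imwrite('pics/w2.png',cv2.resize(p[:,:,::-1],(800,600)))
X=cloud('wrist',d,st=st);p=p.astype(int)
w=(p[...,0]>p[...,2]*1.35+15)&(X[...,2]>.022)&(X[...,2]<.06)&(np.hypot(X[...,0]-.508,X[...,1]+.081)<.06)
q=X[w];print('board',rect(q[:,:2]),len(q),np.percentile(q[:,2],[50,98]))
q=q[q[:,2]>.046];print('board top',rect(q[:,:2]),len(q),q.mean(0))
k=(np.hypot(X[...,0]-.508,X[...,1]+.081)<.12)
q=X[k&(X[...,2]>.055)&(X[...,2]<.07)];print('plate',rect(q[:,:2]),len(q))
q=X[k&(X[...,2]>.016)&(X[...,2]<.07)];print('all',rect(q[:,:2]),len(q))
E
```

```text
2.65 [ 0.504 -0.081  0.14 ] [-3.141e+00 -1.000e-03  2.943e+00] [-0.2  1.5  0.3]
board (array([511.5, -82.6]), array([11. , 74.6]), 79.4) 1179 [0.05214977 0.05391411]
board top (array([509. , -82.1]), array([10.9, 53.5]), 79.6) 959 [ 0.50758479 -0.08186849  0.05227395]
plate (array([586.4, -96.7]), array([169.7,  74.6]), 79.1) 1859
all (array([547.4, -89.4]), array([170.4, 154. ]), 79.1) 9740
```

View pics/w2.png

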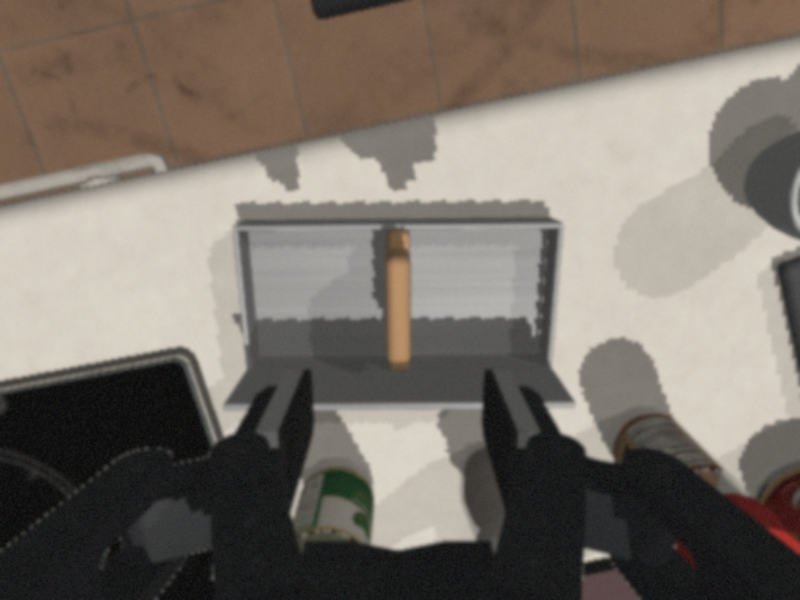

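The board is centred at px ~(399,300), and its top measures z = 52 mm and 53.5 mm long, matching the given sizes. The tool is nearly aligned, so I'll descend and grip.

```bash
python3 - <<'E'
from h import *
rel([.509,-.082,.018],down(-10.8))
E
```

```text
shift cm [-0.5, -0.08, 12.21] rotvec [-0.0004, -0.0003, -0.0087] rows>= 2.9
```

move_arm([
  [[-0.5,-0.1,4],[0,0,-0.009],60],
  [[-0.5,-0.1,8],[0,0,-0.009],60],
  [[-0.5,-0.1,11],[0,0,-0.009],60],
  [[-0.5,-0.1,12.2],[0,0,-0.009],60],
  [[-0.5,-0.1,12.2],[0,0,-0.009],60],
  [[-0.5,-0.1,12.2],[0,0,-0.009],0],
  [[-0.5,-0.1,12.2],[0,0,-0.009],0],
  [[-0.5,-0.1,12.2],[0,0,-0.009],0],
  [[-0.5,-0.1,12.2],[0,0,-0.009],0],
  [[-0.5,-0.1,12.2],[0,0,-0.009],0],
  [[-0.5,-0.1,12.2],[0,0,-0.009],0],
], squeeze=80)

```text
clock: 3.62
position: [0.5101, -0.0835, 0.0201]
tool_rot: [3.142, 0.003, 2.952]
force: [-3.2, 3.1, 16.4]
grip_width: 0.0111
finger_force: 79.1
```

move_arm([
  [[0,0,-1],[0,0,0],0],
  [[0,0,-4],[0,0,0],0],
  [[0,0,-8],[0,0,0],0],
  [[0,0,-12],[0,0,0],0],
  [[0,0,-14],[0,0,0],0],
  [[0,0,-14],[0,0,0],0],
  [[0,0,-14],[0,0,0],0],
])

```text
clock: 4.2
position: [0.5093, -0.0836, 0.1598]
tool_rot: [-3.141, 0.003, 2.952]
force: [-0.7, 0.0, -4.1]
grip_width: 0.0111
finger_force: 78.7
```

```bash
python3 - <<'E'
from h import *
st=bot.observe();print(st['clock'],np.round(st['position'],4),np.round(st['tool_rot'],4),np.round(st['force'],1),np.round(st['moment'],2))
p,d=bot.grab_frame('wrist');np.savez('w3.npz',p=p,d=d,pos=st['position'],rot=st['tool_rot'])
cv2.imwrite('pics/w3.png',cv2.resize(p[:,:,::-1],(640,480)))
X=cloud('wrist',d,st=dict(position=np.zeros(3),tool_rot=np.zeros(3)));p=p.astype(int) # tool frame
w=(p[...,0]>p[...,2]*1.35+15)&(abs(X[...,0])<.06)&(abs(X[...,1])<.02)&(X[...,2]>-.05)&(X[...,2]<.03)
q=X[w];print('board xy',rect(q[:,:2]),len(q),q.min(0),q.max(0),np.percentile(q[:,2],[2,50,98]))
k=(abs(X[...,0])<.09)&(abs(X[...,1])<.1)&(X[...,2]>-.06)&(X[...,2]<.04)
for a in(-.04,-.02,0.02,.035):
    q=X[k&(abs(X[...,0]-a)<.006)&(X[...,2]>-.01)];print(a,np.percentile(q[:,1],[.5,99.5]).round(4),np.median(q[:,2]))
rel(frame(11.46,[.6113,.2611,0],[-.085-.004,0,.158]),down(11.46))
E
```

```text
4.2 [ 0.5093 -0.0836  0.1598] [-3.1414e+00  3.0000e-03  2.9516e+00] [-0.7  0.  -4.1] [0.01 0.06 0.03]
board xy (array([5.9, 0.1]), array([61. , 11.3]), 0.1) 4114 [-0.02465691 -0.00548815 -0.03453932] [ 0.03639281  0.00577744 -0.00091141] [-0.03362908 -0.03198714 -0.00694733]
-0.04 [-0.0839  0.0843] 0.012346623693653025
-0.02 [-0.0837  0.0841] 0.015061545106295676
0.02 [-0.0837  0.084 ] 0.015019452808102449
0.035 [-0.0834  0.0839] 0.002996363348041292
shift cm [4.65, 32.4, 0.03] rotvec [-0.0006, 0.0004, -0.3899] rows>= 7.8
```

View pics/w3.png

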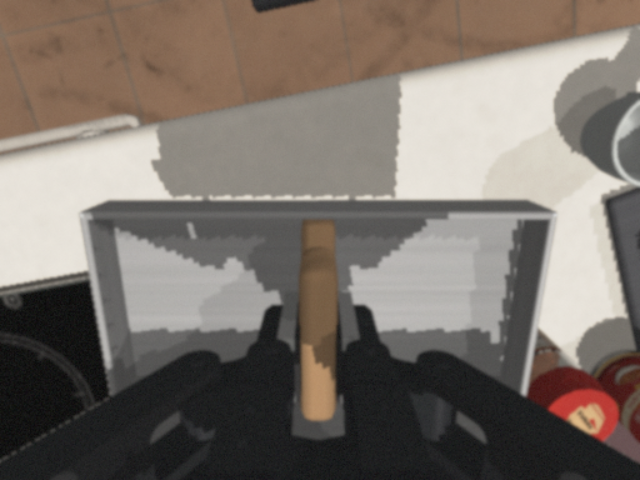

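The board sits at tool y = +0.1 mm and the tray is symmetric, so it's a straight grip. Now I'll carry it in front of the panel and lower to entry height.

move_arm([
  [[4.6,32.4,0],[0,0,-0.39],0],
  [[4.6,32.4,0],[0,0,-0.39],0],
  [[4.6,32.4,0],[0,0,-0.39],0],
  [[4.6,32.4,0],[0,0,-0.39],0],
  [[4.6,32.4,0],[0,0,-0.39],0],
  [[4.6,32.4,0],[0,0,-0.39],0],
  [[4.6,32.4,0],[0,0,-0.39],0],
  [[4.6,32.4,0],[0,0,-0.39],0],
  [[4.6,32.4,0],[0,0,-0.39],0],
  [[4.6,32.4,0],[0,0,-0.39],0],
  [[4.6,32.4,2.5],[0,0,-0.39],0],
  [[4.6,32.4,5.2],[0,0,-0.39],0],
  [[4.6,32.4,5.2],[0,0,-0.39],0],
  [[4.6,32.4,5.2],[0,0,-0.39],0],
])

```text
clock: 5.42
position: [0.524, 0.2418, 0.1048]
tool_rot: [-3.14, -0.004, -2.942]
force: [-0.4, -0.4, -3.3]
grip_width: 0.0107
finger_force: 79.1
```

```bash
cat >> h.py <<'E'
def rack(st=None):
    st=st or bot.observe();r=Ro.from_euler('z',-11.46,degrees=True)
    q=r.apply(np.array(st['position'])-[.6113,.2611,0])+[.0017,0,-.0195]
    print('t',round(st['clock'],2),'caddy in rack mm',np.round(q*1000,1),'yaw err deg',round(np.degrees(st['tool_rot'][2])%360-191.46,2),'rp',np.round(st['tool_rot'][:2],4),'F rack',r.apply(st['force']).round(1),'M',r.apply(st['moment']).round(2),'grip',round(st['grip_width'],4))
E
python3 -c "
from h import *
rack()
p,d=bot.grab_frame('wrist');cv2.imwrite('pics/w4.png',cv2.resize(p[:,:,::-1],(640,480)))
rack()
rel(frame(11.46,[.6113,.2611,0],[-.085-.0017,0,.1065]),down(11.46))
"
```

```text
t 5.42 caddy in rack mm [-87.7  -1.5  85.3] yaw err deg -0.05 rp [-3.1396 -0.0039] F rack [-0.5 -0.3 -3.3] M [0.04 0.01 0.03] grip 0.0107
t 5.47 caddy in rack mm [-86.8  -1.1  86.6] yaw err deg -0.04 rp [-3.1404e+00 -1.5000e-03] F rack [-0.1  0.8 -3.1] M [ 0.05  0.01 -0.  ] grip 0.0107
shift cm [-0.18, 0.11, -0.04] rotvec [-0.0011, -0.0015, -0.0008] rows>= 0.1
```

View pics/w4.png

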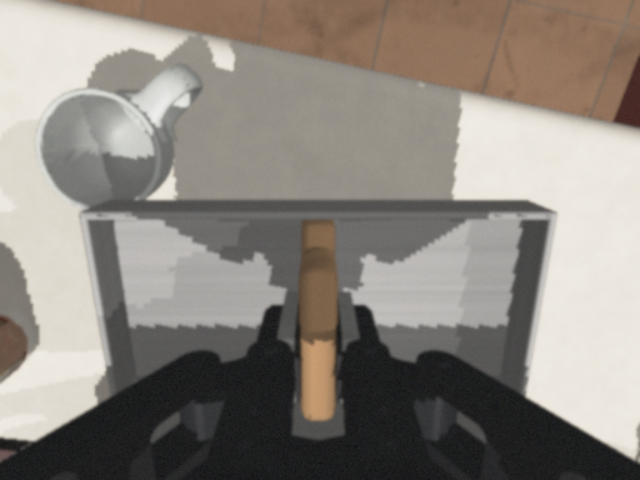

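move_arm([
  [[-1.5,0.1,0],[0,0,0],0],
  [[-3.0,0.1,0],[0,0,0],0],
  [[-3.0,0.1,0],[0,0,0],0],
  [[-3.0,0.1,0],[0,0,0],0],
])

```text
clock: 5.8
position: [0.5549, 0.25, 0.1072]
tool_rot: [-3.141, 0.001, -2.942]
force: [-0.3, 0.3, -2.9]
grip_width: 0.0106
finger_force: 79.3
```

```bash
python3 -c "
from h import *
rack()"
```

```text
t 5.8 caddy in rack mm [-55.8   0.4  87.7] yaw err deg -0.05 rp [-3.1414e+00  1.3000e-03] F rack [-0.2  0.3 -2.9] M [-0.02  0.08  0.03] grip 0.0106
```

move_arm([
  [[-0.1,-0.04,0.06],[0,0,0],0],
  [[-0.2,-0.04,0.06],[0,0,0],0],
  [[-0.3,-0.04,0.06],[0,0,0],0],
  [[-0.4,-0.04,0.06],[0,0,0],0],
  [[-0.5,-0.04,0.06],[0,0,0],0],
  [[-0.6,-0.04,0.06],[0,0,0],0],
  [[-0.6,-0.04,0.06],[0,0,0],0],
])

```text
clock: 6.38
position: [0.5601, 0.2511, 0.1054]
tool_rot: [-3.141, -0.0, -2.941]
force: [-0.7, -0.3, -3.3]
grip_width: 0.0106
finger_force: 79.4
```

```bash
python3 -c "
from h import *
rack()"
```

```text
t 6.38 caddy in rack mm [-50.5   0.4  85.9] yaw err deg 0.01 rp [-3.1411e+00 -2.0000e-04] F rack [-0.7 -0.1 -3.3] M [ 0.01  0.05 -0.02] grip 0.0106
```

move_arm([
  [[-0.1,-0.02,-0.06],[0,0,0],0],
  [[-0.2,-0.02,-0.06],[0,0,0],0],
  [[-0.3,-0.02,-0.06],[0,0,0],0],
  [[-0.4,-0.02,-0.06],[0,0,0],0],
  [[-0.4,-0.02,-0.06],[0,0,0],0],
])

```text
clock: 6.8
position: [0.5636, 0.2516, 0.1057]
tool_rot: [-3.141, -0.001, -2.941]
force: [-6.6, -0.7, -4.6]
grip_width: 0.0111
finger_force: 79.4
```

```bash
python3 -c "
from h import *
rack()"
```

```text
t 6.8 caddy in rack mm [-46.9   0.2  86.2] yaw err deg 0.02 rp [-3.1409e+00 -1.3000e-03] F rack [-6.6  0.6 -4.6] M [ 0.21  1.08 -0.03] grip 0.0111
```

move_arm([
  [[-0.1,-0.02,-0.04],[0,0,0],0],
  [[-0.2,-0.02,-0.04],[0,0,0],0],
  [[-0.3,-0.02,-0.04],[0,0,0],0],
  [[-0.4,-0.02,-0.04],[0,0,0],0],
  [[-0.5,-0.02,-0.04],[0,0,0],0],
  [[-0.5,-0.02,-0.04],[0,0,0],0],
])

```text
clock: 7.3
position: [0.5671, 0.2522, 0.1059]
tool_rot: [-3.141, -0.004, -2.941]
force: [-14.1, -3.0, -0.7]
grip_width: 0.0111
finger_force: 80.2
```

```bash
python3 -c "
from h import *
rack()"
```

```text
t 7.3 caddy in rack mm [-43.4   0.1  86.4] yaw err deg 0.03 rp [-3.1405 -0.0042] F rack [-14.4  -0.2  -0.7] M [ 0.16  2.62 -0.09] grip 0.0111
```

move_arm([
  [[-0.03,0,0.1],[0,0,0],0],
  [[-0.03,0,0.2],[0,0,0],0],
  [[-0.03,0,0.3],[0,0,0],0],
  [[-0.03,0,0.4],[0,0,0],0],
  [[-0.03,0,0.4],[0,0,0],0],
])

```text
clock: 7.72
position: [0.5672, 0.2522, 0.1019]
tool_rot: [-3.14, -0.004, -2.941]
force: [-16.7, -2.8, 1.1]
grip_width: 0.0112
finger_force: 80.5
```

```bash
python3 -c "
from h import *
rack()"
```

```text
t 7.72 caddy in rack mm [-43.3   0.   82.4] yaw err deg 0.04 rp [-3.1404 -0.0044] F rack [-16.9   0.6   1.1] M [ 0.12  3.01 -0.08] grip 0.0112
```

move_arm([
  [[0,0,0.1],[0,0,0],0],
  [[0,0,0.2],[0,0,0],0],
  [[0,0,0.3],[0,0,0],0],
  [[0,0,0.4],[0,0,0],0],
  [[0,0,0.5],[0,0,0],0],
  [[0,0,0.5],[0,0,0],0],
])

```text
clock: 8.22
position: [0.5671, 0.2522, 0.0968]
tool_rot: [-3.14, -0.004, -2.941]
force: [-16.2, -2.3, -0.4]
grip_width: 0.0105
finger_force: 79.8
```

```bash
python3 -c "
from h import *
rack()"
```

```text
t 8.22 caddy in rack mm [-43.3   0.   77.3] yaw err deg 0.03 rp [-3.1404 -0.0044] F rack [-16.3   1.   -0.4] M [ 0.06  2.85 -0.08] grip 0.0105
```

Passing smoothly, so I'll go down the last ~3 mm.

move_arm([
  [[0,0,0.06],[0,0,0],0],
  [[0,0,0.12],[0,0,0],0],
  [[0,0,0.18],[0,0,0],0],
  [[0,0,0.24],[0,0,0],0],
  [[0,0,0.28],[0,0,0],0],
  [[0,0,0.28],[0,0,0],0],
])

```text
clock: 8.72
position: [0.5672, 0.2522, 0.095]
tool_rot: [-3.14, -0.004, -2.941]
force: [-22.2, -5.9, 16.1]
grip_width: 0.0112
finger_force: 82.8
```

```bash
python3 -c "
from h import *
rack()"
```

```text
t 8.72 caddy in rack mm [-43.3   0.   75.5] yaw err deg 0.03 rp [-3.1404 -0.0041] F rack [-22.9  -1.4  16.1] M [-0.23  4.25 -0.04] grip 0.0112
```

move_arm([
  [[0.07,0,-0.03],[0,0,0],0],
  [[0.07,0,-0.03],[0,0,0],0],
  [[0.07,0,-0.03],[0,0,0],0],
])

```text
clock: 8.97
position: [0.5672, 0.2522, 0.0951]
tool_rot: [-3.141, -0.003, -2.941]
force: [-15.2, -2.7, 7.4]
grip_width: 0.0108
finger_force: 81.2
```

```bash
python3 -c "
from h import *
rack()
p,d=bot.grab_frame('scene');rack()
q=p[110:210,180:280];cv2.imwrite('pics/s5.png',cv2.resize(q[:,:,::-1],(600,600),interpolation=cv2.INTER_CUBIC))
"
```

```text
t 8.97 caddy in rack mm [-43.3   0.   75.6] yaw err deg 0.03 rp [-3.1406e+00 -2.8000e-03] F rack [-15.4   0.3   7.4] M [-0.01  2.74 -0.06] grip 0.0108
t 9.02 caddy in rack mm [-43.3   0.   75.5] yaw err deg 0.03 rp [-3.1406e+00 -2.8000e-03] F rack [-16.2  -0.1   8.3] M [-0.05  2.84  0.  ] grip 0.0111
```

View pics/s5.png

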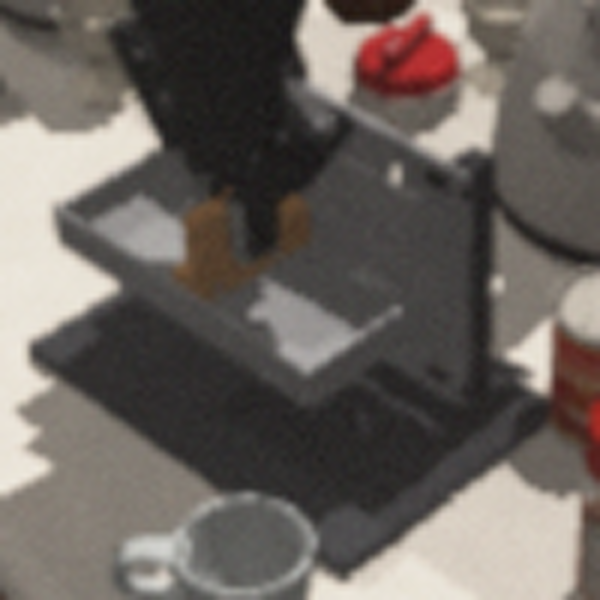

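The clip is hidden behind the gripper (px ~250,150). The caddy is hanging on the panel. I'll check the clip by easing off horizontally.

move_arm([
  [[0.06,0,0],[0,0,0],0],
  [[0.12,0,0],[0,0,0],0],
  [[0.12,0,0],[0,0,0],0],
])

```text
clock: 9.27
position: [0.5672, 0.2522, 0.0951]
tool_rot: [-3.141, -0.0, -2.941]
force: [-7.0, -1.2, 1.9]
grip_width: 0.0111
finger_force: 80.1
```

```bash
python3 -c "
from h import *
rack()"
```

```text
t 9.27 caddy in rack mm [-43.3   0.   75.6] yaw err deg 0.01 rp [-3.1411e+00 -3.0000e-04] F rack [-7.1  0.2  1.9] M [0.04 1.09 0.  ] grip 0.0111
```

move_arm([
  [[0.05,0,0],[0,0,0],0],
  [[0.1,0,0],[0,0,0],0],
  [[0.1,0,0],[0,0,0],0],
])

```text
clock: 9.52
position: [0.5669, 0.2521, 0.0951]
tool_rot: [-3.141, 0.001, -2.941]
force: [0.3, 0.6, -1.4]
grip_width: 0.011
finger_force: 79.7
```

```bash
python3 -c "
from h import *
rack()"
```

```text
t 9.52 caddy in rack mm [-43.6  -0.   75.6] yaw err deg 0.01 rp [-3.1413e+00  1.0000e-03] F rack [ 0.4  0.5 -1.4] M [ 0.02 -0.2  -0.01] grip 0.011
```

move_arm([
  [[0,0,0],[0,0,0],40],
  [[0,0,0],[0,0,0],40],
  [[0,0,0],[0,0,0],40],
  [[0,0,0],[0,0,0],40],
  [[0,0,-1],[0,0,0],40],
  [[0,0,-3],[0,0,0],40],
  [[0,0,-7],[0,0,0],40],
  [[3,0,-11],[0,0,0],40],
  [[6,0,-13],[0,0,0],40],
  [[6,0,-13],[0,0,0],40],
  [[6,0,-13],[0,0,0],40],
])

```text
clock: 10.43
position: [0.5073, 0.2404, 0.2277]
tool_rot: [3.141, 0.003, -2.941]
force: [1.3, -0.5, 0.3]
grip_width: 0.0343
finger_force: 0.0
```

```bash
python3 -c "
from h import *
st=bot.observe();rack(st)
p,d=bot.grab_frame('wrist');np.savez('w6.npz',p=p,d=d,pos=st['position'],rot=st['tool_rot'])
cv2.imwrite('pics/w6.png',cv2.resize(p[:,:,::-1],(800,600)))
X=cloud('wrist',d,st=st);Y=Ro.from_euler('z',-11.46,degrees=True).apply((X-[.6113,.2611,0]).reshape(-1,3)).reshape(X.shape)*1000
def med(m,n): q=Y[m];print(n,len(q),np.percentile(q,[5,50,95],axis=0).round(1).tolist())
m=(abs(Y[...,1])<14)&(Y[...,0]>-12)&(Y[...,0]<8)&(Y[...,2]>130)&(Y[...,2]<150);med(m,'clip')
m=(abs(abs(Y[...,1])-40)<20)&(Y[...,0]>-12)&(Y[...,0]<8)&(Y[...,2]>128)&(Y[...,2]<150);med(m,'plate beside')
m=(abs(Y[...,1])<85)&(Y[...,0]>-75)&(Y[...,0]<-15)&(Y[...,2]>70)&(Y[...,2]<88);med(m,'floor')
m=(p[...,0]>p[...,2]*1.35+15)&(Y[...,2]>121)&(Y[...,2]<135)&(abs(Y[...,1])<20)&(Y[...,0]<-10)&(Y[...,0]>-80);med(m,'board')
"
```

```text
t 10.43 caddy in rack mm [-104.4    0.3  208.2] yaw err deg 0.05 rp [3.1412 0.0034] F rack [ 1.1 -0.8  0.3] M [ 0.01 -0.05  0.04] grip 0.0343
clip 717 [[-7.3, -12.8, 131.4], [-5.3, -0.2, 146.2], [0.0, 12.7, 149.1]]
plate beside 822 [[-5.8, -33.7, 129.7], [-0.6, 20.3, 138.1], [0.6, 34.1, 148.6]]
floor 7553 [[-72.6, -78.2, 77.3], [-51.3, -6.8, 78.7], [-20.5, 78.0, 80.4]]
board 740 [[-72.3, -5.2, 124.0], [-49.2, -0.2, 126.2], [-25.1, 4.8, 127.7]]
```

View pics/w6.png

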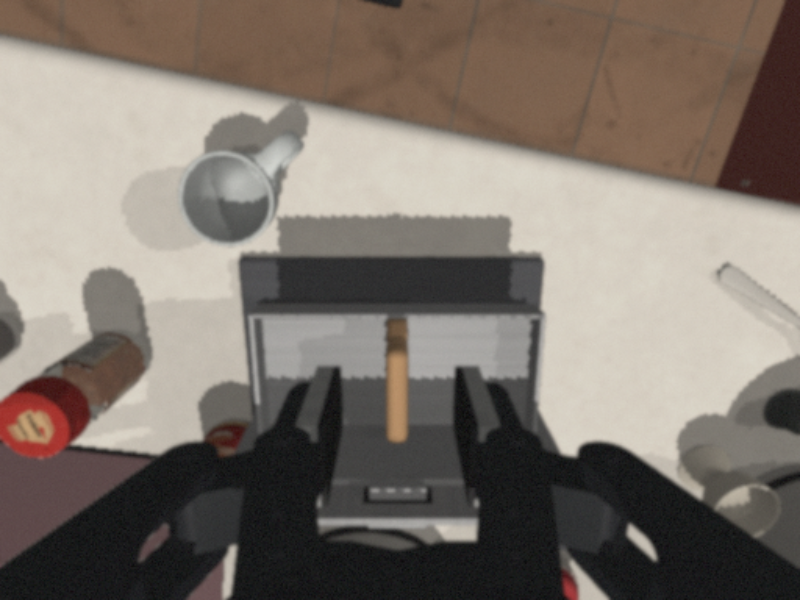

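The clip measures out to 7.3 mm with its top at z = 146 mm, which is sprung out (px ~397,493). The caddy floor is at 78.7 mm, so it's fully home. On to the shaker.

```bash
python3 -c "
from h import *
for n in('top','scene'):
    X=cloud(n,np.load(n+'.npz')['d'])
    m=(abs(X[...,1]+.05)<.06)&(X[...,2]>.04)&(X[...,0]>.66);q=X[m]
    for lo in(.04,.08,.12,.16,.2):
        r=q[(q[:,2]>lo)&(q[:,2]<lo+.04),0]
        if len(r)>5: print(n,lo,len(r),np.percentile(r,[1,5,50]).round(3))
rel([.622,-.049,.2],down(0))
"
```

```text
top 0.04 218 [0.714 0.714 0.718]
top 0.08 163 [0.715 0.715 0.719]
top 0.12 404 [0.711 0.713 0.72 ]
top 0.16 418 [0.711 0.712 0.72 ]
top 0.2 1501 [0.722 0.725 0.745]
scene 0.04 510 [0.715 0.716 0.72 ]
scene 0.08 556 [0.716 0.717 0.721]
scene 0.12 603 [0.713 0.715 0.722]
scene 0.16 940 [0.713 0.715 0.724]
scene 0.2 3306 [0.725 0.729 0.81 ]
shift cm [-5.43, -30.61, 2.64] rotvec [0.0001, 0.0019, 0.2004] rows>= 7.5
```

move_arm([
  [[0,-8,0],[0,0,0.1],70],
  [[-5.4,-30.6,2.6],[0,0.002,0.2],70],
  [[-5.4,-30.6,2.6],[0,0.002,0.2],70],
  [[-5.4,-30.6,2.6],[0,0.002,0.2],70],
  [[-5.4,-30.6,2.6],[0,0.002,0.2],70],
  [[-5.4,-30.6,2.6],[0,0.002,0.2],70],
  [[-5.4,-30.6,2.6],[0,0.002,0.2],70],
  [[-5.4,-30.6,2.6],[0,0.002,0.2],70],
  [[-5.4,-30.6,2.6],[0,0.002,0.2],70],
  [[-5.4,-30.6,2.6],[0,0.002,0.2],70],
  [[-5.4,-30.6,2.6],[0,0.002,0.2],70],
  [[-5.4,-30.6,2.6],[0,0.002,0.2],70],
])

```text
clock: 11.48
position: [0.6213, -0.0479, 0.1987]
tool_rot: [-3.141, -0.003, -3.14]
force: [0.2, 0.6, -0.3]
grip_width: 0.0597
finger_force: 0.0
```

```bash
python3 -c "
from h import *
st=bot.observe();print(st['clock'],st['position'].round(4) if hasattr(st['position'],'round') else st['position'])
p,d=bot.grab_frame('wrist')
cv2.imwrite('pics/w7.png',cv2.resize(p[:,:,::-1],(640,480)))
X=cloud('wrist',d,st=st)
m=(np.hypot(X[...,0]-.633,X[...,1]+.049)<.035)&(X[...,2]>.03)&(X[...,2]<.1)
for lo,hi in((.03,.06),(.06,.072),(.074,.084),(.084,.095)):
    q=X[m&(X[...,2]>lo)&(X[...,2]<hi)]
    if len(q)>8:print(lo,len(q),rect(q[:,:2]),q.min(0).round(3),q.max(0).round(3))
print([(r['conf'],r['bbox']) for r in bot.find_in('wrist','salt_shaker')])
rel([.633,-.049,.038],down(0))
"
```

```text
11.4833 [ 0.6213 -0.0479  0.1987]
0.03 602 (array([628.3, -47.9]), array([42.7, 25.4]), 85.3) [ 0.616 -0.07   0.03 ] [ 0.642 -0.028  0.06 ]
0.06 127 (array([627.8, -47.9]), array([32.8, 13.6]), 80.3) [ 0.621 -0.065  0.06 ] [ 0.637 -0.033  0.072]
0.074 389 (array([637.6, -50.3]), array([33.4, 33.7]), 88.7) [ 0.621 -0.067  0.074] [ 0.655 -0.034  0.084]
0.084 855 (array([637.5, -50.5]), array([27.6, 28.4]), 14.8) [ 0.623 -0.065  0.084] [ 0.651 -0.037  0.091]
[(0.57, [94.5, 151.5, 184.2, 234.7]), (0.56, [231.7, 163.4, 276.7, 223.5])]
shift cm [-1.2, -0.09, 16.1] rotvec [-0.0005, -0.0021, 0.0017] rows>= 3.9
```

View pics/w7.png

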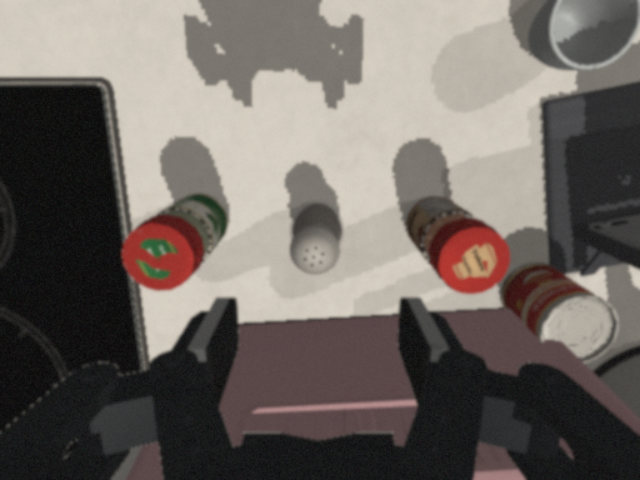

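The salt shaker is at px (315,250) with the jars at either side. Centre estimate is (0.637, -0.050); I'll descend.

move_arm([
  [[-1.6,-0.2,2],[0,0,0],70],
  [[-1.6,-0.2,6],[0,0,0],70],
  [[-1.6,-0.2,10],[0,0,0],70],
  [[-1.6,-0.2,13],[0,0,0],70],
  [[-1.6,-0.2,15],[0,0,0],70],
  [[-1.6,-0.2,16],[0,0,0],70],
  [[-1.6,-0.2,16],[0,0,0],70],
  [[-1.6,-0.2,16],[0,0,0],0],
  [[-1.6,-0.2,16],[0,0,0],0],
  [[-1.6,-0.2,16],[0,0,0],0],
  [[-1.6,-0.2,16],[0,0,0],0],
  [[-1.6,-0.2,16],[0,0,0],0],
], squeeze=25)

```text
clock: 12.58
position: [0.6382, -0.051, 0.0408]
tool_rot: [-3.141, 0.001, -3.141]
force: [-0.0, 0.5, 9.0]
grip_width: 0.0367
finger_force: 25.6
```

The grip width of 36.7 mm is less than the 44 mm body, so the pads sit high on the shoulder. I'll reopen and regrip lower.

move_arm([
  [[0,0,0],[0,0,0],70],
  [[0,0,0],[0,0,0],70],
  [[0,0,0],[0,0,0],70],
  [[0,0,0.5],[0,0,0],70],
  [[0,0,1.0],[0,0,0],70],
  [[0,0,1.0],[0,0,0],70],
  [[0,0,1.0],[0,0,0],0],
  [[0,0,1.0],[0,0,0],0],
  [[0,0,1.0],[0,0,0],0],
  [[0,0,1.0],[0,0,0],0],
  [[0,0,1.0],[0,0,0],0],
  [[0,0,1.0],[0,0,0],0],
], squeeze=25)

```text
clock: 13.58
position: [0.637, -0.0512, 0.0291]
tool_rot: [-3.141, -0.002, -3.141]
force: [-0.2, -0.8, -0.6]
grip_width: 0.0398
finger_force: 25.1
```

move_arm([
  [[0,0,-1],[0,0,0],0],
  [[0,0,-3],[0,0,0],0],
  [[0,0,-7],[0,0,0],0],
  [[0,0,-11],[0,0,0],0],
  [[0,0,-15],[0,0,0],0],
  [[0,0,-18],[0,0,0],0],
  [[0,0,-18],[0,0,0],0],
  [[0,0,-18],[0,0,0],0],
], squeeze=30)

```text
clock: 14.25
position: [0.6381, -0.0511, 0.2115]
tool_rot: [-3.141, 0.002, -3.141]
force: [-0.5, 0.4, -0.6]
grip_width: 0.0396
finger_force: 30.4
```

```bash
python3 -c "
from h import *
st=bot.observe();print(st['clock'],np.round(st['position'],4),np.round(st['force'],1),st['grip_width'])
p,d=bot.grab_frame('wrist')
cv2.imwrite('pics/w8.png',cv2.resize(p[:,:,::-1],(640,480)))
X=cloud('wrist',d,st=dict(position=np.zeros(3),tool_rot=np.zeros(3)))
q=X[(abs(X[...,0])<.03)&(abs(X[...,1])<.017)&(X[...,2]>-.07)&(X[...,2]<.035)]
t=np.percentile(q[:,2],2);q=q[q[:,2]<t+.008];print('cap top tool z',t,rect(q[:,:2]))
for y in(-.050,.050):
    rel(frame(11.46,[.6113,.2611,0],[-.045,y,.21]),down(11.46))
"
```

```text
14.25 [ 0.6381 -0.0511  0.2115] [-0.5  0.4 -0.6] 0.03955080738856502
cap top tool z -0.060969494261026394 (array([4.1, 0. ]), array([24.5, 33.9]), 0.2)
shift cm [6.01, 25.42, -0.04] rotvec [-0.0006, -0.0012, -0.1998] rows>= 6.3
shift cm [8.0, 35.23, -0.05] rotvec [-0.0006, -0.0012, -0.1998] rows>= 8.7
```

View pics/w8.png

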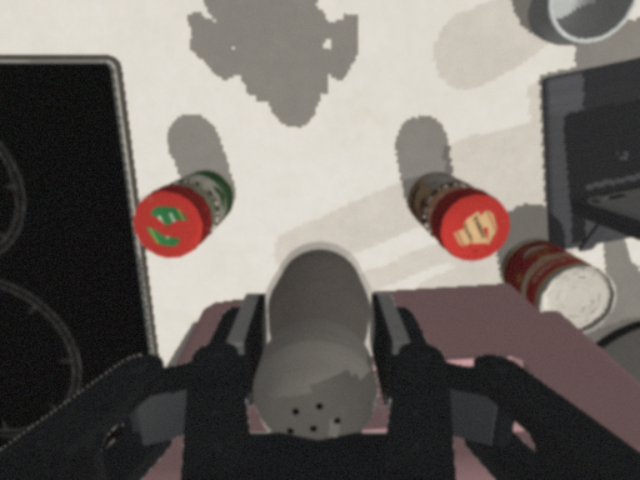

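The shaker is held upright between the fingers, with its cap at px (315,380); both jars are still in place. I'll carry it to the right bay.

move_arm([
  [[5.85,25.15,0],[0,0,-0.2],0],
  [[5.85,25.15,0],[0,0,-0.2],0],
  [[5.85,25.15,0],[0,0,-0.2],0],
  [[5.85,25.15,0],[0,0,-0.2],0],
  [[5.85,25.15,0],[0,0,-0.2],0],
  [[5.85,25.15,0],[0,0,-0.2],0],
  [[5.85,25.15,0],[0,0,-0.2],0],
  [[5.85,25.15,0],[0,0,-0.2],0],
  [[5.85,25.15,0],[0,0,-0.2],0],
  [[5.85,25.15,0],[0,0,-0.2],0],
])

```text
clock: 15.13
position: [0.5788, 0.199, 0.2081]
tool_rot: [-3.14, -0.003, -2.943]
force: [-0.0, -0.8, -1.0]
grip_width: 0.0394
finger_force: 30.5
```

```bash
python3 -c "
from h import *
rack()
rel(frame(11.46,[.6113,.2611,0],[-.044,-.053,.110]),down(11.46))
"
```

```text
t 15.13 caddy in rack mm [-42.5 -54.4 188.6] yaw err deg -0.06 rp [-3.1404 -0.0035] F rack [-0.2 -0.8 -1. ] M [-0.    0.01 -0.02] grip 0.0394
shift cm [-0.05, 0.15, 9.81] rotvec [-0.0012, -0.0035, -0.001] rows>= 2.4
```

move_arm([
  [[0,0.1,3],[0,0,0],0],
  [[0,0.1,6],[0,0,0],0],
  [[0,0.1,8],[0,0,0],0],
  [[0,0.1,9],[0,0,0],0],
  [[0,0.1,9.5],[0,0,0],0],
  [[0,0.1,9.7],[0,0,0],0],
  [[0,0.1,9.7],[0,0,0],0],
])

```text
clock: 15.72
position: [0.5789, 0.201, 0.1125]
tool_rot: [-3.141, -0.001, -2.942]
force: [0.2, 0.5, -0.8]
grip_width: 0.0398
finger_force: 30.5
```

```bash
python3 -c "
from h import *
rack();print(bot.observe()['position'])"
```

```text
t 15.72 caddy in rack mm [-42.  -52.5  93. ] yaw err deg -0.03 rp [-3.1413e+00 -1.5000e-03] F rack [ 0.3  0.4 -0.8] M [-0.   -0.   -0.02] grip 0.0398
[0.57893486 0.20101261 0.11251229]
```

Shaker base is ~3–4 mm above the floor. I'll lower in small steps.

move_arm([
  [[0,0,0.1],[0,0,0],0],
  [[0,0,0.2],[0,0,0],0],
  [[0,0,0.3],[0,0,0],0],
  [[0,0,0.35],[0,0,0],0],
  [[0,0,0.35],[0,0,0],0],
])

```text
clock: 16.13
position: [0.5785, 0.2014, 0.1086]
tool_rot: [-3.141, -0.002, -2.941]
force: [-0.1, -0.4, -0.4]
grip_width: 0.0397
finger_force: 30.5
```

move_arm([
  [[0,0,0.06],[0,0,0],0],
  [[0,0,0.12],[0,0,0],0],
  [[0,0,0.12],[0,0,0],0],
])

```text
clock: 16.38
position: [0.5784, 0.2013, 0.1072]
tool_rot: [-3.141, -0.002, -2.941]
force: [-0.5, 0.3, -0.5]
grip_width: 0.0398
finger_force: 30.5
```

move_arm([
  [[0,0,0.05],[0,0,0],0],
  [[0,0,0.1],[0,0,0],0],
  [[0,0,0.1],[0,0,0],0],
])

```text
clock: 16.63
position: [0.5785, 0.2014, 0.1067]
tool_rot: [-3.141, -0.002, -2.941]
force: [-2.8, -1.1, 7.9]
grip_width: 0.0398
finger_force: 31.5
```

move_arm([
  [[0,0,-0.06],[0,0,0],0],
  [[0,0,-0.06],[0,0,0],60],
  [[0,0,-0.06],[0,0,0],60],
  [[0,0,-0.06],[0,0,0],60],
  [[0,0,-0.06],[0,0,0],60],
  [[0,0,-0.5],[0,0,0],60],
  [[0,0,-1.5],[0,0,0],60],
  [[0,0,-4],[0,0,0],60],
  [[0,0,-8],[0,0,0],60],
  [[4,0,-12],[0,0,0],60],
  [[8,0,-14],[0,0,0],60],
  [[8,0,-14],[0,0,0],60],
  [[8,0,-14],[0,0,0],60],
])

```text
clock: 17.72
position: [0.4987, 0.1854, 0.2501]
tool_rot: [3.141, 0.002, -2.941]
force: [0.1, -1.3, 0.3]
grip_width: 0.0512
finger_force: 0.0
```

```bash
python3 -c "
from h import *
st=bot.observe();rack(st)
p,d=bot.grab_frame('wrist')
cv2.imwrite('pics/w9.png',cv2.resize(p[:,:,::-1],(640,480)))
X=cloud('wrist',d,st=st);Y=Ro.from_euler('z',-11.46,degrees=True).apply((X-[.6113,.2611,0]).reshape(-1,3)).reshape(X.shape)*1000
def med(m,n): q=Y[m];print(n,len(q),np.percentile(q,[5,50,95],axis=0).round(1).tolist() if len(q) else '')
m=(abs(Y[...,1])<14)&(Y[...,0]>-12)&(Y[...,0]<8)&(Y[...,2]>130)&(Y[...,2]<150);med(m,'clip')
m=(Y[...,1]>10)&(Y[...,1]<85)&(Y[...,0]>-75)&(Y[...,0]<-15)&(Y[...,2]>70)&(Y[...,2]<88);med(m,'floor')
m=(abs(Y[...,1]+52)<30)&(Y[...,0]>-75)&(Y[...,0]<-10)&(Y[...,2]>160)&(Y[...,2]<180);med(m,'salt cap')
"
```

```text
t 17.72 caddy in rack mm [-123.7  -51.8  230.6] yaw err deg 0.04 rp [3.1413e+00 1.7000e-03] F rack [-0.1 -1.3  0.3] M [-0.03  0.01  0.02] grip 0.0512
clip 429 [[-7.3, -12.9, 131.4], [-5.2, -3.6, 146.2], [0.2, 5.5, 149.0]]
floor 2826 [[-72.6, 18.1, 77.3], [-52.9, 57.1, 78.7], [-20.9, 81.7, 81.7]]
salt cap 938 [[-58.9, -66.0, 160.8], [-49.3, -53.9, 165.6], [-37.2, -41.9, 167.8]]
```

View pics/w9.png

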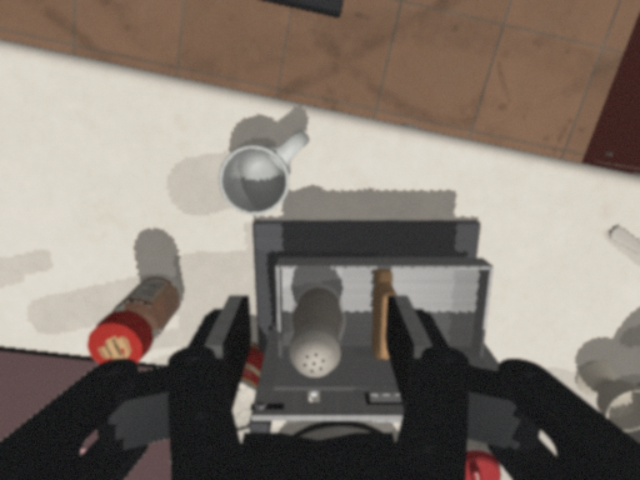

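The shaker stands upright in the right bay (cap px 315,358, top at z = 168 mm, about 79+90). The clip is still out, the caddy floor is still at 79 mm, and the mug and jar are in place. Handing in.

```bash
python3 -c "
from workcell import bot
print(bot.job_done())"
```

```text
the job is handed in; nothing more can be done
None
```

The caddy is hung fully home with the spring clip out over its top edge, the salt shaker stands upright in the right bay, the gripper is clear of everything, and the job was handed in at about 18 s.

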